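Find the rocking corner of a jig plate and press its shim flat

TASK

The jig plate on the bench rocks at one of its four corners. With the fingertips press down on the plate's corners, one after another, to find the one that gives, then press the steel shim tab beside that corner down until it lies flat on its lug, so that the plate stands level and firm. Leave the other three tabs up, do not pick up or push away the loose tin, screwdriver and wrench, and finish clear of everything.

Things in the scene. Friction and masses are not known exactly. Their poses are not given: they have to be found in the camera images.
- base: grey cast base of the jig, fixed to the bench, 138 x 138 mm, 32 mm tall; origin at the centre of its underside on the bench, z up. Four lugs (34 mm wide along x, top 14 mm above the bench) stick out of its +y and -y sides to y = +-125 mm, one beside each corner.
- plate: bare aluminium jig plate, 150 x 150 x 12 mm with a turned-down rim, top face 55 mm above the bench; origin at the centre of its underside, axes as the base's. A centre stud with a nut (20 mm across, 11 mm above the face) holds it. Hidden foot blocks carry its corners: three fit, one is short, at a different corner each time; it looks level whichever it is.
- corner_1 (a point): where to press corner 1 (the -x +y corner in plate axes): on the plate's top face, 15 mm in from both edges, moving with it. Pressed with up to 10 N a firm corner sinks less than 1.5 mm; the rocking one gives at 1 to 3 N, stops about 6 mm lower and springs back level when released.
- corner_2 (a point): where to press corner 2 (the -x -y corner in plate axes): on the plate's top face, 15 mm in from both edges, moving with it. Pressed with up to 10 N a firm corner sinks less than 1.5 mm; the rocking one gives at 1 to 3 N, stops about 6 mm lower and springs back level when released.
- corner_3 (a point): where to press corner 3 (the +x -y corner in plate axes): on the plate's top face, 15 mm in from both edges, moving with it. Pressed with up to 10 N a firm corner sinks less than 1.5 mm; the rocking one gives at 1 to 3 N, stops about 6 mm lower and springs back level when released.
- corner_4 (a point): where to press corner 4 (the +x +y corner in plate axes): on the plate's top face, 15 mm in from both edges, moving with it. Pressed with up to 10 N a firm corner sinks less than 1.5 mm; the rocking one gives at 1 to 3 N, stops about 6 mm lower and springs back level when released.
- tab_1 (a point): where to press the shim tab of corner 1: on its upper face, 15 mm in from its outer end, moving with it. Bare steel tab, 26 mm wide, 4 mm thick, over the lug at x = -53, y = +103 mm of the base; it sticks out 42 mm (47 when flat) past the plate's edge. This point is about 34 mm above the bench when the tab is up, 18 mm when flat.
- shim_1 (a joint): angle of shim leaf 1 (rad): 0 to 0.02 when up (tab slopes up outward), 0.46 with the tab flat on its lug. Its pivot lies under the plate's edge, 36 mm from the pressing point. Pressing the tab (6 to 10 N) lifts the inner end and the foot block of corner 1 by 5 mm: fills the rocking corner's gap; at a firm corner it jams part-way or tilts the plate. Stays where left; afterwards a check press on the corner holds up to about 10 N.
- tab_2 (a point): where to press the shim tab of corner 2: on its upper face, 15 mm in from its outer end, moving with it. Bare steel tab, 26 mm wide, 4 mm thick, over the lug at x = -53, y = -103 mm of the base; it sticks out 42 mm (47 when flat) past the plate's edge. This point is about 34 mm above the bench when the tab is up, 18 mm when flat.
- shim_2 (a joint): angle of shim leaf 2 (rad): 0 to 0.02 when up (tab slopes up outward), 0.46 with the tab flat on its lug. Its pivot lies under the plate's edge, 36 mm from the pressing point. Pressing the tab (6 to 10 N) lifts the inner end and the foot block of corner 2 by 5 mm: fills the rocking corner's gap; at a firm corner it jams part-way or tilts the plate. Stays where left; afterwards a check press on the corner holds up to about 10 N.
- tab_3 (a point): where to press the shim tab of corner 3: on its upper face, 15 mm in from its outer end, moving with it. Bare steel tab, 26 mm wide, 4 mm thick, over the lug at x = +53, y = -103 mm of the base; it sticks out 42 mm (47 when flat) past the plate's edge. This point is about 34 mm above the bench when the tab is up, 18 mm when flat.
- shim_3 (a joint): angle of shim leaf 3 (rad): 0 to 0.02 when up (tab slopes up outward), 0.46 with the tab flat on its lug. Its pivot lies under the plate's edge, 36 mm from the pressing point. Pressing the tab (6 to 10 N) lifts the inner end and the foot block of corner 3 by 5 mm: fills the rocking corner's gap; at a firm corner it jams part-way or tilts the plate. Stays where left; afterwards a check press on the corner holds up to about 10 N.
- tab_4 (a point): where to press the shim tab of corner 4: on its upper face, 15 mm in from its outer end, moving with it. Bare steel tab, 26 mm wide, 4 mm thick, over the lug at x = +53, y = +103 mm of the base; it sticks out 42 mm (47 when flat) past the plate's edge. This point is about 34 mm above the bench when the tab is up, 18 mm when flat.
- shim_4 (a joint): angle of shim leaf 4 (rad): 0 to 0.02 when up (tab slopes up outward), 0.46 with the tab flat on its lug. Its pivot lies under the plate's edge, 36 mm from the pressing point. Pressing the tab (6 to 10 N) lifts the inner end and the foot block of corner 4 by 5 mm: fills the rocking corner's gap; at a firm corner it jams part-way or tilts the plate. Stays where left; afterwards a check press on the corner holds up to about 10 N.
- tin: small closed dark metal tin, 54 mm across, 58 mm tall, loose bystander beside the jig; origin under its centre
- driver: loose screwdriver lying on the bench, bystander; origin at its underside
- wrench: loose steel wrench lying on the bench, bystander; origin at its underside

How it is judged:
By the outcome, as a careful person would: the job done as asked, in the order asked, and still so for the second after the job is handed in, with the robot touching nothing.
It also fails if it takes over 54 s, if anything falls off the work surface, if the arm or the gripper's body presses on something with over 40 N, if the wrist force passes 120 N, or if a joint passes its speed limit or range.

ROBOT

A 6-joint arm with a two-finger parallel gripper is mounted at the origin on the work surface. World frame = base frame: x ahead of the robot, y to its left, z up, the work surface at z = 0. Lengths are in m, angles in rad, forces in N, time in s.
With the tool pointing down it reaches from about 0.25 to 0.775 m from the base axis. Payload 4 kg.
Tool frame: the origin (TCP) lies at the very end of the fingers, on their centre line; the grasp point (between the pads) lies 19 mm behind it; z points along the fingers, y is the direction in which the jaws open and shut (so a half turn about z gives the same grasp; the last joint's range is limited). The gripper opens to 94 mm and grips with 3 to 60 N. Pads are 16 mm wide; open, the fingers measure 119 mm over their backs; the gripper's body (75 mm by 177 mm) begins 78 mm behind the grasp point.
Start: joints at [-1.255, 0.087, 1.371, -0, 1.684, -0.103], TCP at [0.224, -0.502, 0.206] pointing down, gripper open.
Joint ranges: [-3.1, 3.1], [-0.76, 2.03], [0.27, 2.55], [-1.08, 4.22], [0.17, 2.65], [-2.57, 2.57]. Speed limits (rad/s): [2.79, 2.79, 3.14, 3.14, 3.14, 3.14].

INTERFACE

Orientations are given as a rotation vector (axis times angle).
In Python, from station import robot gives the robot as it stands.
- The arm moves only by the shell command python3 -m handwheel 'ROWS' [FORCE]. ROWS is JSON, a list of rows, each a list of 7 numbers: the shift along the tool's x, y, z in m, then the turn, a rotation vector about the tool's x, y, z in rad, then the gripper command: -1 is fully open, 1 is shut, values between are in proportion. A call has exactly 8 rows; each row is the pose to reach, as a shift and turn from the pose commanded when the call began, along the tool's axes at that moment; what a row does not reach only later rows make up. A row lasts 1/10 s, in which the tool goes at most 50 mm and 8.59 degrees, less where a joint would pass 70% of its speed; a pose out of reach is approached as far as the arm can. A call with a gripper value outside its range is refused whole. The fingers move at their own pace and stop on an object; FORCE is the grip in N (left out, the last holds). Time passes only in rows, so rows that repeat a pose let the fingers close, or fill a call up. It gives the time, the measured TCP pose, the force and the opening at its end, in the units of the state.
- robot.get_state(): the state, without advancing time (a new reading comes with each control period).
- robot.read_camera(name): name is "side" or "top" or "wrist"; returns a dict with "frame" (384x512x3 uint8, red, green, blue), "range_z" (384x512 float32, m along the optical axis (not along the pixel's ray), 0 where there is no reading), "intrinsics" (3x3 intrinsics, pixels), "view" (4x4, takes a point from world to camera coordinates); the wrist camera has in their place "mount" (4x4, takes a point from camera to tool coordinates, whose origin is the TCP and whose axes are the flange's). Camera axes: x right, y up, looking along -z (the intrinsics and any distortion apply to the point x, -y, -z); pixel columns grow to the right and rows downward; lengths in m; the calibration is good to about 2 mm. A picture is of the moment at which its call begins: read the wrist's pose just before it.
- robot.finish_job(): hands the job in, once; it reports no verdict.
The state is a dict: "clock": time; "q": joint angles; "dq": joint speeds; "joint_efforts": joint torques, N m; "tcp_pos": TCP position; "tool_rot": TCP orientation; "contact_force": force on the tool from outside, world axes, zero at the start; "wrist_torque": the same for the moment, N m; "finger_gap": finger opening in m.
Only numpy, scipy, OpenCV 4.12 (cv2) and the standard library are available. Lean on these libraries where they do the work, as an engineer would, in place of code of your own. Each camera call takes 0.05 s, during which the arm holds its last target.

## Working session

There is one attempt and no reset: what is moved stays moved. The work goes in short steps, Python scripts to look and compute and a shell command to move; the robot and the scene stay as the last step left them, time stands still between calls to the robot, and variables do not carry over. Pictures are saved under pics/ and viewed, and the job is handed in when it is done.

```bash
ls; mkdir -p pics; python3 - <<'E'
from station import robot
import cv2,numpy as np
s=robot.get_state()
for k,v in s.items(): print(k,np.round(v,4))
for n in ["top","side"]:
    c=robot.read_camera(n)
    cv2.imwrite(f"pics/{n}0.png",c["frame"][:,:,::-1])
    np.savez(f"{n}0.npz",**c)
    print(n,c["intrinsics"],c["view"])
E
```

```text
pics
clock 0.0
q [-1.2551  0.0879  1.3722 -0.      1.6836 -0.1031]
dq [-0.0004  0.0001 -0.0015  0.0003 -0.0014  0.0002]
joint_efforts [-6.00000e-04 -3.40180e+01 -3.02428e+01  7.15000e-02  3.27000e-02
 -2.00000e-04]
tcp_pos [ 0.2235 -0.502   0.2043]
tool_rot [-3.0709e+00 -6.5260e-01  4.0000e-04]
contact_force [-0.4466  0.6511 -0.3622]
wrist_torque [-0.0123 -0.0102 -0.0116]
finger_gap 0.0941
top [[401.70048882   0.         248.57270035]
 [  0.         401.70048882 188.98825334]
 [  0.           0.           1.        ]] [[ 0.00447927 -0.99993743  0.01025043  0.01349201]
 [ 0.99944304  0.00481557  0.03302155 -0.57484058]
 [-0.03306885  0.01009681  0.99940207 -0.85524145]
 [ 0.          0.          0.          1.        ]]
side [[353.91916386   0.         254.90389524]
 [  0.         353.91916386 195.10533188]
 [  0.           0.           1.        ]] [[-0.92537523 -0.37899966 -0.00631971  0.57720668]
 [ 0.29646508 -0.73404446  0.61097233 -0.18642676]
 [-0.23619725  0.56350509  0.79162673 -0.63964086]
 [ 0.          0.          0.          1.        ]]
```

View pics/top0.png

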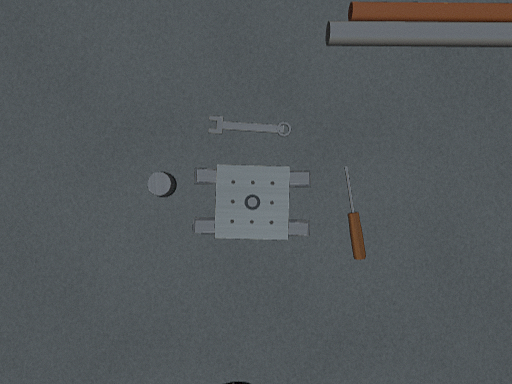

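View pics/side0.png

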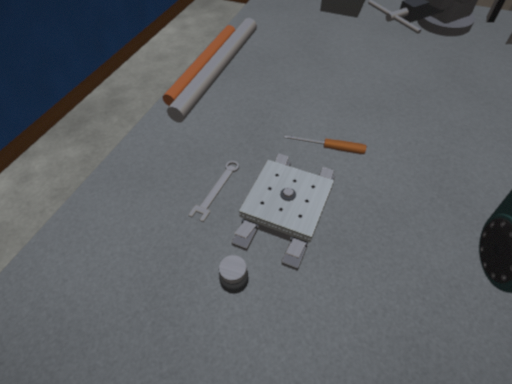

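The top view shows the plate at columns 216-290, rows 165-240. The tabs point left and right (±y world), the tin is at (160,184), the wrench is above the plate and the screwdriver is to its right.

```bash
cat > h.py <<'E'
import numpy as np,cv2
from scipy.spatial.transform import Rotation as R
def ray(c,uv,z):
    K=c["intrinsics"];V=c["view"]
    d=np.array([(uv[0]-K[0,2])/K[0,0],-(uv[1]-K[1,2])/K[1,1],-1.])
    o=-V[:3,:3].T@V[:3,3]; d=V[:3,:3].T@d
    return o+d*(z-o[2])/d[2]
def proj(c,p):
    K=c["intrinsics"];V=c["view"];q=V[:3,:3]@p+V[:3,3]
    return np.array([K[0,0]*q[0]/-q[2]+K[0,2],K[1,1]*-q[1]/-q[2]+K[1,2]])
def pts(c):
    h,w=c["range_z"].shape;u,v=np.meshgrid(np.arange(w),np.arange(h));K=c["intrinsics"];Z=c["range_z"]
    P=np.stack([(u-K[0,2])/K[0,0]*Z,-(v-K[1,2])/K[1,1]*Z,-Z],-1)
    V=c["view"];return (P-V[:3,3])@V[:3,:3]
E
python3 - <<'E'
from h import *
c=dict(np.load("top0.npz"));P=pts(c)
m=((abs(P[...,2]-.055)<.009)&(c["range_z"]>0)).astype(np.uint8)
m[:, :185]=0; m[:150]=0; m[:,320:]=0; m[260:]=0
m=cv2.morphologyEx(m,cv2.MORPH_OPEN,np.ones((9,9)))
cs,_=cv2.findContours(m,0,2);k=max(cs,key=cv2.contourArea)
r=cv2.minAreaRect(k);b=cv2.boxPoints(r);print(r,b)
W=np.array([ray(c,q,.055) for q in b]);print(W.round(4),W.mean(0),np.linalg.norm(np.roll(W,-1,0)-W,axis=1))
print("z med",np.median(P[m>0][:,2]))
print("stud",ray(c,(252.5,202),.066))
g=cv2.cvtColor(c["frame"],cv2.COLOR_RGB2GRAY)
for (u,v) in [(206,176),(300,179),(205,227),(299,229)]: print(u,v,P[v,u].round(4),ray(c,(u,v),.034).round(4))
big=cv2.resize(c["frame"][140:260,130:330,::-1],None,fx=4,fy=4,interpolation=cv2.INTER_CUBIC)
cv2.imwrite("pics/crop0.png",cv2.convertScaleAbs(big,alpha=1.3))
s=dict(np.load("side0.npz"));
for q in W: print(proj(s,q).round(1))
E
```

```text
((251.83145141601562, 201.41665649414062), (73.25381469726562, 73.27654266357422), 1.3019527196884155) [[214.38153 237.21326]
 [216.04648 163.95563]
 [289.28137 165.62006]
 [287.61642 238.87769]]
[[ 0.475   0.0856  0.055 ]
 [ 0.6241  0.0833  0.055 ]
 [ 0.6215 -0.0664  0.055 ]
 [ 0.4722 -0.0632  0.055 ]] [0.54818934 0.00980378 0.055     ] [0.14907287 0.14969691 0.14933149 0.14879203]
z med 0.05462444267775161
stud [0.54677472 0.00872578 0.066     ]
206 176 [0.601  0.106  0.0291] [0.6007 0.1056 0.034 ]
300 179 [ 0.5955 -0.0914  0.033 ] [ 0.5954 -0.0913  0.034 ]
205 227 [0.4942 0.1071 0.0314] [0.4943 0.1068 0.034 ]
299 229 [ 0.4907 -0.0896  0.0312] [ 0.4909 -0.0892  0.034 ]
[311.1 235.2]
[238.5 209.8]
[267.1 158.7]
[332.9 179.1]
```

View pics/crop0.png

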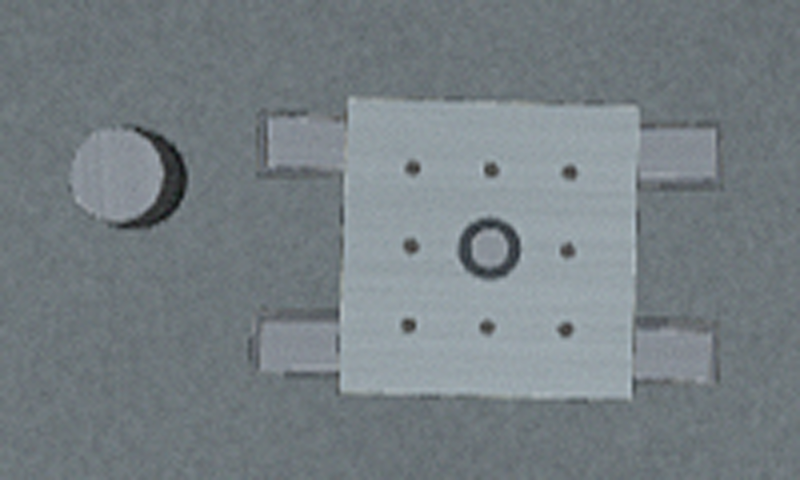

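The measured plate is 149 x 149 mm with its top at z = 0.0546, centre (0.5475, 0.0095) and yaw about -1°. All of this agrees with the given sizes. Next is a helper for tool-frame shifts.

```bash
cat >> h.py <<'E'
C0=np.array([.5475,.0095]);X=np.array([.9998,-.0175]);Y=np.array([.0175,.9998])
T={}
for n,sx,sy in [("A",1,1),("B",1,-1),("C",-1,-1),("D",-1,1)]:
    T[n]=C0+.060*sx*X+.060*sy*Y; T["t"+n]=C0+.053*sx*X+.102*sy*Y
def go(name,z,yaw=-1.0):
    from station import robot
    s=robot.get_state();Rm=R.from_rotvec(s["tool_rot"])
    p=np.append(T[name],z) if isinstance(name,str) else np.append(name,z)
    y=np.array([np.cos(np.radians(yaw)),np.sin(np.radians(yaw)),0]);zz=np.array([0,0,-1.]);x=np.cross(y,zz)
    Rt=R.from_matrix(np.stack([x,y,zz],1))
    print(name,"t",s["clock"],"tcp",np.round(s["tcp_pos"],4),"F",np.round(s["contact_force"],1),"shift",Rm.inv().apply(p-s["tcp_pos"]).round(4),"turn",(Rm.inv()*Rt).as_rotvec().round(4))
E
python3 -c "
from h import *
print({k:v.round(4) for k,v in T.items()})
go('C',.10)
go(np.array([.45,-.25]),.2)"
```

```text
{'A': array([0.6085, 0.0684]), 'tA': array([0.6023, 0.1106]), 'B': array([ 0.6064, -0.0515]), 'tB': array([ 0.5987, -0.0934]), 'C': array([ 0.4865, -0.0494]), 'tC': array([ 0.4927, -0.0916]), 'D': array([0.4886, 0.0705]), 'tD': array([0.4963, 0.1124])}
C t 0.1 tcp [ 0.2235 -0.502   0.2044] F [-0.2 -0.1 -0.3] shift [ 0.4243 -0.3063  0.1051] turn [-0.0016 -0.0013 -1.1345]
[ 0.45 -0.25] t 0.1 tcp [ 0.2235 -0.502   0.2044] F [-0.2 -0.1 -0.3] shift [ 0.3094 -0.1381  0.0048] turn [-0.0016 -0.0013 -1.1345]
```

```bash
python3 -m handwheel '[[0.04,-0.028,0,0,0,-0.14,1],[0.08,-0.056,0,0,0,-0.28,1],[0.12,-0.085,0,0,0,-0.42,1],[0.16,-0.115,0,0,0,-0.56,1],[0.2,-0.145,0,0,0,-0.7,1],[0.24,-0.175,0,0,0,-0.84,1],[0.28,-0.205,0,0,0,-0.98,1],[0.32,-0.23,0,0,0,-1.12,1]]' 20; python3 -c "
from h import *
go('C',.080)"
```

```text
clock: 0.9
tcp_pos: [0.4227, -0.16, 0.2053]
tool_rot: [-2.25, -2.192, 0.0]
contact_force: [0.4, -0.8, 0.6]
finger_gap: 0.0336
C t 0.9 tcp [ 0.4227 -0.16    0.2053] F [ 0.4 -0.8  0.6] shift [0.1121 0.0608 0.1253] turn [-0.0001 -0.     -0.0085]
```

```bash
python3 -m handwheel '[[0.03,0.015,0.01,0,0,-0.008,1],[0.06,0.032,0.04,0,0,-0.008,1],[0.09,0.048,0.07,0,0,-0.008,1],[0.112,0.061,0.1,0,0,-0.008,1],[0.112,0.061,0.12,0,0,-0.008,1],[0.112,0.061,0.125,0,0,-0.008,1],[0.112,0.061,0.125,0,0,-0.008,1],[0.112,0.061,0.125,0,0,-0.008,1]]'; python3 -c "
from h import *
go('C',.056)
from station import robot
for n in ['top','side']:
    c=robot.read_camera(n);cv2.imwrite('pics/%s1.png'%n,c['frame'][90:290,150:400,::-1].repeat(3,0).repeat(3,1))
"
```

```text
clock: 1.7
tcp_pos: [0.4876, -0.0529, 0.0817]
tool_rot: [2.248, 2.192, 0.002]
contact_force: [0.6, 0.1, 0.4]
finger_gap: 0.0005
C t 1.7 tcp [ 0.4876 -0.0529  0.0817] F [0.6 0.1 0.4] shift [ 0.0034 -0.0013  0.0257] turn [ 0.002   0.0005 -0.0075]
```

View pics/side1.png

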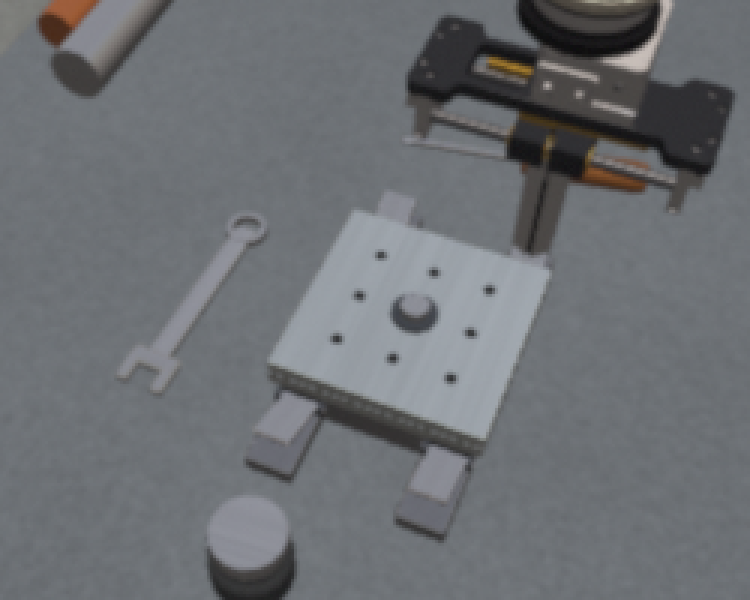

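The side view shows the shut fingertips just above the near -y corner C, with nothing else touched. I descend close and then step down.

```bash
python3 -m handwheel '[[0.002,-0.001,0.008,0,0,-0.007,1],[0.003,-0.001,0.016,0,0,-0.007,1],[0.003,-0.001,0.022,0,0,-0.007,1],[0.003,-0.001,0.022,0,0,-0.007,1],[0.003,-0.001,0.022,0,0,-0.007,1],[0.003,-0.001,0.022,0,0,-0.007,1],[0.003,-0.001,0.022,0,0,-0.007,1],[0.003,-0.001,0.022,0,0,-0.007,1]]'; python3 -c "
from h import *
go('C',.055)"; python3 -m handwheel '[[0,0,0.001,0,0,0,1],[0,0,0.002,0,0,0,1],[0,0,0.002,0,0,0,1],[0,0,0.003,0,0,0,1],[0,0,0.003,0,0,0,1],[0,0,0.003,0,0,0,1],[0,0,0.003,0,0,0,1],[0,0,0.003,0,0,0,1]]'
```

```text
clock: 2.6
tcp_pos: [0.4864, -0.0493, 0.0588]
tool_rot: [2.24, 2.202, 0.001]
contact_force: [-0.2, -0.1, -0.5]
finger_gap: 0.0004
C t 2.6 tcp [ 0.4864 -0.0493  0.0588] F [-0.2 -0.1 -0.5] shift [-0.0002  0.0001  0.0038] turn [0.0007 0.0002 0.0005]
clock: 3.4
tcp_pos: [0.4861, -0.0492, 0.0555]
tool_rot: [2.24, 2.202, -0.0]
contact_force: [-0.7, 0.2, 0.1]
finger_gap: 0.0005
```

```bash
python3 -m handwheel '[[0,0,0.0005,0,0,0,1],[0,0,0.001,0,0,0,1],[0,0,0.001,0,0,0,1],[0,0,0.001,0,0,0,1],[0,0,0.001,0,0,0,1],[0,0,0.001,0,0,0,1],[0,0,0.001,0,0,0,1],[0,0,0.001,0,0,0,1]]'; python3 -m handwheel '[[0,0,0.0005,0,0,0,1],[0,0,0.001,0,0,0,1],[0,0,0.001,0,0,0,1],[0,0,0.001,0,0,0,1],[0,0,0.001,0,0,0,1],[0,0,0.001,0,0,0,1],[0,0,0.001,0,0,0,1],[0,0,0.001,0,0,0,1]]'
```

```text
clock: 4.2
tcp_pos: [0.4862, -0.0493, 0.0547]
tool_rot: [2.24, 2.202, 0.0]
contact_force: [-1.6, -0.9, 3.6]
finger_gap: 0.0006
clock: 5.0
tcp_pos: [0.4862, -0.0494, 0.0544]
tool_rot: [2.24, 2.202, -0.0]
contact_force: [-2.6, 0.0, 7.4]
finger_gap: 0.0005
```

Corner C holds 7.4 N with about 0.3 mm of sink, so it is firm. Next is D (-x, +y).

```bash
python3 -m handwheel '[[0,0,-0.02,0,0,0,1],[0.03,0,-0.02,0,0,0,1],[0.07,0,-0.02,0,0,0,1],[0.11,0,-0.02,0,0,0,1],[0.12,0,-0.016,0,0,0,1],[0.12,0,-0.008,0,0,0,1],[0.12,0,-0.004,0,0,0,1],[0.12,0,-0.004,0,0,0,1]]'; python3 -m handwheel '[[0,0,0.0005,0,0,0,1],[0,0,0.001,0,0,0,1],[0,0,0.0015,0,0,0,1],[0,0,0.002,0,0,0,1],[0,0,0.002,0,0,0,1],[0,0,0.002,0,0,0,1],[0,0,0.002,0,0,0,1],[0,0,0.002,0,0,0,1]]';  python3 -c "
from h import *
go('D',.055)"
```

```text
clock: 5.8
tcp_pos: [0.4872, 0.0695, 0.0559]
tool_rot: [-2.241, -2.2, 0.004]
contact_force: [-0.1, 0.2, -0.5]
finger_gap: 0.0003
clock: 6.6
tcp_pos: [0.4882, 0.0708, 0.0555]
tool_rot: [2.24, 2.203, 0.0]
contact_force: [-0.6, 0.2, 0.0]
finger_gap: 0.0007
D t 6.6 tcp [0.4882 0.0708 0.0555] F [-0.6  0.2  0. ] shift [-0.0003  0.0004  0.0005] turn [0.0001 0.0001 0.0006]
```

```bash
python3 -m handwheel '[[0,0,0.0005,0,0,0,1],[0,0,0.001,0,0,0,1],[0,0,0.0015,0,0,0,1],[0,0,0.0015,0,0,0,1],[0,0,0.0015,0,0,0,1],[0,0,0.0015,0,0,0,1],[0,0,0.0015,0,0,0,1],[0,0,0.0015,0,0,0,1]]'; python3 -m handwheel '[[0,0,0.0005,0,0,0,1],[0,0,0.0005,0,0,0,1],[0,0,0.0005,0,0,0,1],[0,0,0.0005,0,0,0,1],[0,0,0.0005,0,0,0,1],[0,0,0.0005,0,0,0,1],[0,0,0.0005,0,0,0,1],[0,0,0.0005,0,0,0,1]]'
```

```text
clock: 7.4
tcp_pos: [0.4882, 0.0709, 0.0545]
tool_rot: [2.24, 2.202, 0.0]
contact_force: [-2.3, 0.3, 5.9]
finger_gap: 0.0007
clock: 8.2
tcp_pos: [0.4882, 0.0709, 0.0544]
tool_rot: [2.24, 2.202, 0.001]
contact_force: [-2.9, 0.4, 7.1]
finger_gap: 0.0009
```

D is firm as well: 7.1 N at z = 0.0544. On to A (+x, +y), which is tool +y by 0.12.

```bash
python3 -m handwheel '[[0,0,-0.02,0,0,0,1],[0,0.03,-0.02,0,0,0,1],[0,0.07,-0.02,0,0,0,1],[0,0.11,-0.02,0,0,0,1],[0,0.12,-0.016,0,0,0,1],[0,0.12,-0.008,0,0,0,1],[0,0.12,-0.004,0,0,0,1],[0,0.12,-0.004,0,0,0,1]]'; python3 -m handwheel '[[0,0,0.0005,0,0,0,1],[0,0,0.001,0,0,0,1],[0,0,0.0015,0,0,0,1],[0,0,0.002,0,0,0,1],[0,0,0.002,0,0,0,1],[0,0,0.002,0,0,0,1],[0,0,0.002,0,0,0,1],[0,0,0.002,0,0,0,1]]';  python3 -c "
from h import *
go('A',.055)"
```

```text
clock: 9.0
tcp_pos: [0.606, 0.0688, 0.0559]
tool_rot: [-2.238, -2.201, 0.004]
contact_force: [-0.4, -0.0, -0.4]
finger_gap: 0.0006
clock: 9.8
tcp_pos: [0.6082, 0.0687, 0.0555]
tool_rot: [2.24, 2.202, -0.0]
contact_force: [0.3, 0.5, -0.8]
finger_gap: 0.0003
A t 9.8 tcp [0.6082 0.0687 0.0555] F [ 0.3  0.5 -0.8] shift [-0.0003  0.0004  0.0005] turn [0.     0.0001 0.0004]
```

```bash
python3 -m handwheel '[[0,0,0.0005,0,0,0,1],[0,0,0.001,0,0,0,1],[0,0,0.0015,0,0,0,1],[0,0,0.0015,0,0,0,1],[0,0,0.0015,0,0,0,1],[0,0,0.0015,0,0,0,1],[0,0,0.0015,0,0,0,1],[0,0,0.0015,0,0,0,1]]'; python3 -m handwheel '[[0,0,0.0005,0,0,0,1],[0,0,0.0005,0,0,0,1],[0,0,0.0005,0,0,0,1],[0,0,0.0005,0,0,0,1],[0,0,0.0005,0,0,0,1],[0,0,0.0005,0,0,0,1],[0,0,0.0005,0,0,0,1],[0,0,0.0005,0,0,0,1]]'
```

```text
clock: 10.6
tcp_pos: [0.6084, 0.0687, 0.0546]
tool_rot: [2.24, 2.202, 0.001]
contact_force: [-0.9, 0.2, 5.2]
finger_gap: 0.0001
clock: 11.4
tcp_pos: [0.6084, 0.0687, 0.0545]
tool_rot: [2.24, 2.202, 0.001]
contact_force: [-2.4, 1.1, 6.6]
finger_gap: 0.0003
```

A is firm too. B (+x, -y) must be confirmed.

```bash
python3 -m handwheel '[[0,0,-0.02,0,0,0,1],[-0.03,0,-0.02,0,0,0,1],[-0.07,0,-0.02,0,0,0,1],[-0.11,0,-0.02,0,0,0,1],[-0.12,0,-0.016,0,0,0,1],[-0.12,0,-0.008,0,0,0,1],[-0.12,0,-0.004,0,0,0,1],[-0.12,0,-0.004,0,0,0,1]]'; python3 -m handwheel '[[0,0,0.0005,0,0,0,1],[0,0,0.001,0,0,0,1],[0,0,0.0015,0,0,0,1],[0,0,0.002,0,0,0,1],[0,0,0.002,0,0,0,1],[0,0,0.002,0,0,0,1],[0,0,0.002,0,0,0,1],[0,0,0.002,0,0,0,1]]';  python3 -c "
from h import *
go('B',.055)"
```

```text
clock: 12.2
tcp_pos: [0.6051, -0.0496, 0.0556]
tool_rot: [-2.236, -2.202, 0.002]
contact_force: [-0.1, -0.2, -1.4]
finger_gap: 0.0007
clock: 13.0
tcp_pos: [0.6061, -0.0513, 0.0555]
tool_rot: [2.24, 2.202, 0.0]
contact_force: [0.4, 0.4, 0.4]
finger_gap: 0.0006
B t 13.0 tcp [ 0.6061 -0.0513  0.0555] F [0.4 0.4 0.4] shift [-0.0002  0.0003  0.0005] turn [0.0002 0.0001 0.0004]
```

```bash
python3 -m handwheel '[[0,0,0.0005,0,0,0,1],[0,0,0.001,0,0,0,1],[0,0,0.0015,0,0,0,1],[0,0,0.0015,0,0,0,1],[0,0,0.0015,0,0,0,1],[0,0,0.0015,0,0,0,1],[0,0,0.0015,0,0,0,1],[0,0,0.0015,0,0,0,1]]'; python3 -m handwheel '[[0,0,0.0005,0,0,0,1],[0,0,0.001,0,0,0,1],[0,0,0.001,0,0,0,1],[0,0,0.001,0,0,0,1],[0,0,0.001,0,0,0,1],[0,0,0.001,0,0,0,1],[0,0,0.001,0,0,0,1],[0,0,0.001,0,0,0,1]]'
```

```text
clock: 13.8
tcp_pos: [0.6062, -0.0513, 0.0541]
tool_rot: [2.24, 2.202, 0.0]
contact_force: [0.3, 0.1, 1.2]
finger_gap: 0.0008
clock: 14.6
tcp_pos: [0.6062, -0.0513, 0.053]
tool_rot: [2.24, 2.202, 0.0]
contact_force: [0.5, -0.2, 1.6]
finger_gap: 0.0
```

```bash
python3 -m handwheel '[[0,0,0.0005,0,0,0,1],[0,0,0.001,0,0,0,1],[0,0,0.0015,0,0,0,1],[0,0,0.002,0,0,0,1],[0,0,0.002,0,0,0,1],[0,0,0.002,0,0,0,1],[0,0,0.002,0,0,0,1],[0,0,0.002,0,0,0,1]]'
```

```text
clock: 15.4
tcp_pos: [0.6063, -0.0514, 0.0511]
tool_rot: [2.24, 2.202, 0.0]
contact_force: [2.0, -2.2, 2.3]
finger_gap: 0.0006
```

B gives 4 mm at about 2.3 N, so it is the rocking corner. Before pressing its tab I check the tab's location in the first top image.

```bash
python3 - <<'E'
from h import *
c=dict(np.load("top0.npz"));P=pts(c)
m=((P[...,2]>.024)&(P[...,2]<.046)&(c["range_z"]>0)).astype(np.uint8)
m[:150]=0;m[:,:185]=0;m[260:]=0;m[:,330:]=0
n,l,st,ce=cv2.connectedComponentsWithStats(m)
for i in range(1,n):
    if st[i,4]>60:
        q=P[l==i]; print(st[i],np.median(q,0).round(4),np.percentile(q,[2,98],axis=0).round(4).tolist())
big=cv2.resize(c["frame"][160:200,280:320,::-1],None,fx=14,fy=14,interpolation=cv2.INTER_CUBIC)
cv2.imwrite("pics/tabB.png",cv2.convertScaleAbs(big,alpha=1.4))
print(ray(c,(309,179),.04), ray(c,(300,172),.034),ray(c,(300,186),.034))
E
```

```text
[196 168  19  14 200] [0.6032 0.1098 0.0316] [[0.5908, 0.0916, 0.0243], [0.6158, 0.1259, 0.039]]
[291 172  18  12 200] [ 0.5987 -0.0917  0.0323] [[0.587, -0.1074, 0.0244], [0.6104, -0.0755, 0.0399]]
[195 219  19  13 211] [0.4981 0.1114 0.0323] [[0.4857, 0.0934, 0.0244], [0.5109, 0.127, 0.04]]
[290 222  18  13 209] [ 0.493  -0.0898  0.0322] [[0.4805, -0.1054, 0.0244], [0.5056, -0.0734, 0.04]]
[ 0.59516539 -0.10920476  0.04      ] [ 0.61012129 -0.09127449  0.034     ] [ 0.58073996 -0.09128172  0.034     ]
```

View pics/tabB.png

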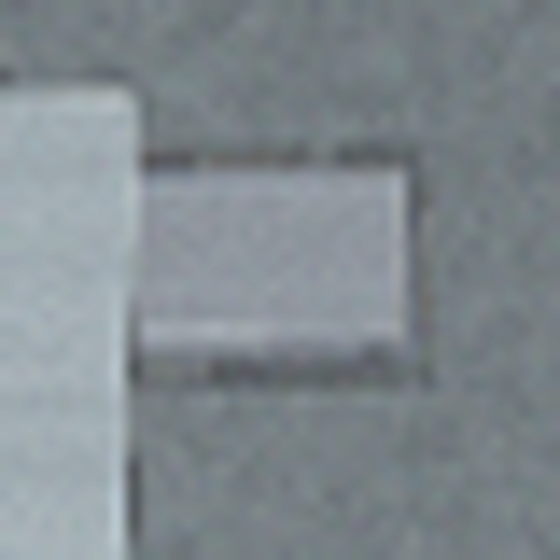

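```bash
python3 -m handwheel '[[0,0,-0.01,0,0,0,1],[0,0,-0.025,0,0,0,1],[-0.02,-0.004,-0.025,0,0,0,1],[-0.042,-0.008,-0.025,0,0,0,1],[-0.042,-0.008,-0.025,0,0,0,1],[-0.042,-0.008,-0.02,0,0,0,1],[-0.042,-0.008,-0.015,0,0,0,1],[-0.042,-0.008,-0.01,0,0,0,1]]'; python3 -c "
from h import *
go('tB',.04)
from station import robot
for n in ['top','side']:
    c=robot.read_camera(n);cv2.imwrite('pics/%s2.png'%n,c['frame'][90:290,150:400,::-1].repeat(3,0).repeat(3,1))
"
```

```text
clock: 16.2
tcp_pos: [0.5972, -0.0921, 0.0603]
tool_rot: [-2.238, -2.203, 0.0]
contact_force: [-0.1, -0.3, -0.6]
finger_gap: 0.0003
tB t 16.2 tcp [ 0.5972 -0.0921  0.0603] F [-0.1 -0.3 -0.6] shift [-0.0013  0.0015  0.0203] turn [-0.0007 -0.0006  0.0015]
```

View pics/side2.png

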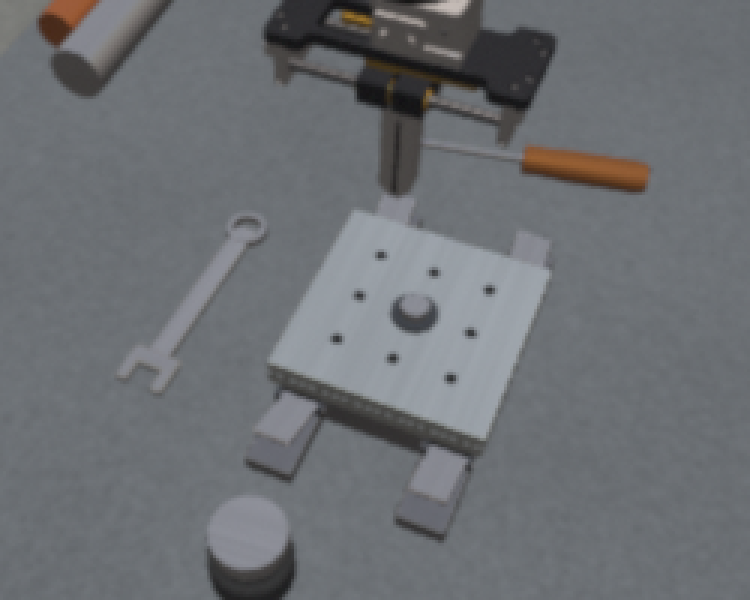

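The fingertips stand over tab B, which was measured at x = 0.5987 with its outer end at y ≈ -0.108. I press down in steps.

```bash
python3 -m handwheel '[[-0.001,0.001,0.005,0,0,0,1],[-0.001,0.001,0.01,0,0,0,1],[-0.001,0.001,0.015,0,0,0,1],[-0.001,0.001,0.017,0,0,0,1],[-0.001,0.001,0.019,0,0,0,1],[-0.001,0.001,0.021,0,0,0,1],[-0.001,0.001,0.021,0,0,0,1],[-0.001,0.001,0.021,0,0,0,1]]';python3 -m handwheel '[[0,0,0.001,0,0,0,1],[0,0,0.002,0,0,0,1],[0,0,0.003,0,0,0,1],[0,0,0.003,0,0,0,1],[0,0,0.003,0,0,0,1],[0,0,0.003,0,0,0,1],[0,0,0.003,0,0,0,1],[0,0,0.003,0,0,0,1]]'
```

```text
clock: 17.1
tcp_pos: [0.5985, -0.0942, 0.0401]
tool_rot: [2.24, 2.202, 0.0]
contact_force: [-0.3, 0.3, 0.5]
finger_gap: 0.0002
clock: 17.9
tcp_pos: [0.5988, -0.0944, 0.038]
tool_rot: [2.239, 2.201, 0.001]
contact_force: [-1.2, -0.3, 5.8]
finger_gap: 0.0005
```

```bash
python3 -m handwheel '[[0,0,0.0005,0,0,0,1],[0,0,0.001,0,0,0,1],[0,0,0.0015,0,0,0,1],[0,0,0.002,0,0,0,1],[0,0,0.0025,0,0,0,1],[0,0,0.003,0,0,0,1],[0,0,0.003,0,0,0,1],[0,0,0.003,0,0,0,1]]';python3 -m handwheel '[[0,0,0.0005,0,0,0,1],[0,0,0.001,0,0,0,1],[0,0,0.0015,0,0,0,1],[0,0,0.002,0,0,0,1],[0,0,0.0025,0,0,0,1],[0,0,0.003,0,0,0,1],[0,0,0.003,0,0,0,1],[0,0,0.003,0,0,0,1]]'
```

```text
clock: 18.7
tcp_pos: [0.5989, -0.0952, 0.0353]
tool_rot: [2.238, 2.2, -0.001]
contact_force: [-1.7, -2.4, 6.7]
finger_gap: 0.0007
clock: 19.5
tcp_pos: [0.5992, -0.0957, 0.0326]
tool_rot: [2.238, 2.199, -0.001]
contact_force: [-1.3, -2.5, 6.2]
finger_gap: 0.0003
```

Steady 6-7 N and the tab is moving. I continue.

```bash
python3 -m handwheel '[[0.0005,0,0.0005,0,0,0,1],[0.001,0,0.001,0,0,0,1],[0.001,0,0.002,0,0,0,1],[0.001,0,0.0025,0,0,0,1],[0.001,0,0.003,0,0,0,1],[0.001,0,0.0035,0,0,0,1],[0.001,0,0.004,0,0,0,1],[0.001,0,0.004,0,0,0,1]]';python3 -m handwheel '[[0,0,0.0005,0,0,0,1],[0,0,0.001,0,0,0,1],[0,0,0.0015,0,0,0,1],[0,0,0.002,0,0,0,1],[0,0,0.0025,0,0,0,1],[0,0,0.003,0,0,0,1],[0,0,0.003,0,0,0,1],[0,0,0.003,0,0,0,1]]'
```

```text
clock: 20.3
tcp_pos: [0.5996, -0.0951, 0.0288]
tool_rot: [2.237, 2.198, -0.0]
contact_force: [-1.3, -3.5, 5.1]
finger_gap: 0.0006
clock: 21.1
tcp_pos: [0.5997, -0.0954, 0.0258]
tool_rot: [2.237, 2.198, -0.001]
contact_force: [-0.3, -4.2, 6.3]
finger_gap: 0.0003
```

```bash
python3 -m handwheel '[[0,0,0.0005,0,0,0,1],[0,0,0.001,0,0,0,1],[0,0,0.0015,0,0,0,1],[0,0,0.002,0,0,0,1],[0,0,0.0025,0,0,0,1],[0,0,0.003,0,0,0,1],[0,0,0.003,0,0,0,1],[0,0,0.003,0,0,0,1]]'
```

```text
clock: 21.9
tcp_pos: [0.5997, -0.0956, 0.0228]
tool_rot: [2.237, 2.198, -0.001]
contact_force: [-0.7, -4.0, 7.3]
finger_gap: 0.0007
```

```bash
python3 -m handwheel '[[0,0,0.0005,0,0,0,1],[0,0,0.001,0,0,0,1],[0,0,0.0015,0,0,0,1],[0,0,0.002,0,0,0,1],[0,0,0.0025,0,0,0,1],[0,0,0.003,0,0,0,1],[0,0,0.003,0,0,0,1],[0,0,0.003,0,0,0,1]]';python3 -m handwheel '[[0,0,0.0005,0,0,0,1],[0,0,0.001,0,0,0,1],[0,0,0.0015,0,0,0,1],[0,0,0.002,0,0,0,1],[0,0,0.002,0,0,0,1],[0,0,0.002,0,0,0,1],[0,0,0.002,0,0,0,1],[0,0,0.002,0,0,0,1]]'
```

```text
clock: 22.7
tcp_pos: [0.5997, -0.0959, 0.0198]
tool_rot: [2.236, 2.197, -0.002]
contact_force: [-0.8, -5.1, 5.7]
finger_gap: 0.0004
clock: 23.5
tcp_pos: [0.5998, -0.0961, 0.0182]
tool_rot: [2.236, 2.197, -0.002]
contact_force: [-1.4, -5.2, 8.1]
finger_gap: 0.0001
```

```bash
python3 -m handwheel '[[0,0,0.0005,0,0,0,1],[0,0,0.001,0,0,0,1],[0,0,0.001,0,0,0,1],[0,0,0.001,0,0,0,1],[0,0,0.001,0,0,0,1],[0,0,0.001,0,0,0,1],[0,0,0.001,0,0,0,1],[0,0,0.001,0,0,0,1]]';python3 -m handwheel '[[0,0,0.0005,0,0,0,1],[0,0,0.001,0,0,0,1],[0,0,0.001,0,0,0,1],[0,0,0.001,0,0,0,1],[0,0,0.001,0,0,0,1],[0,0,0.001,0,0,0,1],[0,0,0.001,0,0,0,1],[0,0,0.001,0,0,0,1]]'
```

```text
clock: 24.3
tcp_pos: [0.5998, -0.0961, 0.0181]
tool_rot: [2.236, 2.197, -0.002]
contact_force: [-1.5, -4.7, 11.4]
finger_gap: 0.0005
clock: 25.1
tcp_pos: [0.5999, -0.0961, 0.018]
tool_rot: [2.236, 2.197, -0.002]
contact_force: [-4.8, -4.1, 14.2]
finger_gap: 0.0002
```

The tab is bottomed at z = 18 mm with a sharp force rise, so it lies flat. I lift and do a check press on corner B.

```bash
python3 -m handwheel '[[0,0,-0.01,0,0,0,1],[0,0,-0.03,0,0,0,1],[0,0,-0.06,0,0,0,1],[0.005,0.002,-0.065,0,0,0,1],[0.025,0.006,-0.065,0,0,0,1],[0.043,0.007,-0.062,0,0,0,1],[0.043,0.007,-0.055,0,0,0,1],[0.043,0.007,-0.05,0,0,0,1]]';python3 -c "
from h import *
go('B',.058)"
```

```text
clock: 25.9
tcp_pos: [0.605, -0.0495, 0.0617]
tool_rot: [-2.237, -2.203, 0.003]
contact_force: [0.8, -0.4, -0.6]
finger_gap: 0.0003
B t 25.9 tcp [ 0.605  -0.0495  0.0617] F [ 0.8 -0.4 -0.6] shift [-0.002   0.0014  0.0037] turn [-0.0031  0.0001  0.002 ]
```

```bash
python3 -m handwheel '[[0,0,0.001,0,0,0,1],[0,0,0.002,0,0,0,1],[0,0,0.003,0,0,0,1],[0,0,0.003,0,0,0,1],[0,0,0.003,0,0,0,1],[0,0,0.003,0,0,0,1],[0,0,0.003,0,0,0,1],[0,0,0.003,0,0,0,1]]';python3 -m handwheel '[[0,0,0.001,0,0,0,1],[0,0,0.002,0,0,0,1],[0,0,0.002,0,0,0,1],[0,0,0.002,0,0,0,1],[0,0,0.002,0,0,0,1],[0,0,0.002,0,0,0,1],[0,0,0.002,0,0,0,1],[0,0,0.002,0,0,0,1]]'
```

```text
clock: 26.7
tcp_pos: [0.6062, -0.0503, 0.0611]
tool_rot: [2.24, 2.202, 0.0]
contact_force: [-0.1, -0.1, 0.2]
finger_gap: 0.0006
clock: 27.5
tcp_pos: [0.6061, -0.0503, 0.059]
tool_rot: [2.24, 2.202, 0.0]
contact_force: [0.9, -0.9, 0.2]
finger_gap: 0.0003
```

```bash
python3 -m handwheel '[[0,0,0.001,0,0,0,1],[0,0,0.002,0,0,0,1],[0,0,0.003,0,0,0,1],[0,0,0.0035,0,0,0,1],[0,0,0.0035,0,0,0,1],[0,0,0.0035,0,0,0,1],[0,0,0.0035,0,0,0,1],[0,0,0.0035,0,0,0,1]]';python3 -m handwheel '[[0,0,0.0005,0,0,0,1],[0,0,0.001,0,0,0,1],[0,0,0.0015,0,0,0,1],[0,0,0.0015,0,0,0,1],[0,0,0.0015,0,0,0,1],[0,0,0.0015,0,0,0,1],[0,0,0.0015,0,0,0,1],[0,0,0.0015,0,0,0,1]]'
```

```text
clock: 28.3
tcp_pos: [0.6061, -0.0503, 0.0555]
tool_rot: [2.24, 2.202, 0.0]
contact_force: [0.1, -0.3, -0.3]
finger_gap: 0.0005
clock: 29.1
tcp_pos: [0.6063, -0.0503, 0.0545]
tool_rot: [2.24, 2.202, 0.001]
contact_force: [-1.5, 0.3, 5.1]
finger_gap: 0.0006
```

B is now firm: 5.1 N at z = 0.0545, the same as the other corners. I retreat upward and towards the robot's start.

```bash
python3 -m handwheel '[[0,0,-0.02,0,0,0,1],[0,0,-0.06,0,0,0,1],[0,0,-0.1,0,0,0,1],[0,-0.02,-0.14,0,0,0,1],[-0.02,-0.05,-0.16,0,0,0,1],[-0.06,-0.09,-0.17,0,0,0,1],[-0.1,-0.13,-0.17,0,0,0,1],[-0.14,-0.17,-0.17,0,0,0,1]]';python3 -m handwheel '[[-0.04,-0.02,0,0,0,0,1],[-0.08,-0.04,0,0,0,0,1],[-0.12,-0.06,0,0,0,0,1],[-0.16,-0.08,0,0,0,0,1],[-0.2,-0.1,0,0,0,0,1],[-0.22,-0.11,0,0,0,0,1],[-0.22,-0.11,0,0,0,0,1],[-0.22,-0.11,0,0,0,0,1]]'; python3 - <<'E'
from h import *
from station import robot
for n in ['top','side']:
    c=robot.read_camera(n);np.savez(n+'3.npz',**c);cv2.imwrite('pics/%s3.png'%n,c['frame'][90:290,150:400,::-1].repeat(3,0).repeat(3,1))
    if n=='top':
        P=pts(c)
        for k in 'ABCD':
            o=[]
            for q,z in ((T[k],.055),(T['t'+k],.03)):
                u,v=np.round(proj(c,np.append(q,z))).astype(int);o.append(np.median(P[v-1:v+2,u-1:u+2,2]).round(4))
            print(k,o)
E
```

```text
clock: 29.9
tcp_pos: [0.4473, -0.174, 0.2237]
tool_rot: [2.238, 2.203, -0.0]
contact_force: [0.5, -0.9, -0.1]
finger_gap: 0.0002
clock: 30.7
tcp_pos: [0.3347, -0.3909, 0.223]
tool_rot: [-2.24, -2.2, -0.002]
contact_force: [0.1, -0.3, 0.5]
finger_gap: 0.0007
A [np.float64(0.0551), np.float64(0.0324)]
B [np.float64(0.0539), np.float64(0.0176)]
C [np.float64(0.0546), np.float64(0.0326)]
D [np.float64(0.0546), np.float64(0.0324)]
```

View pics/side3.png

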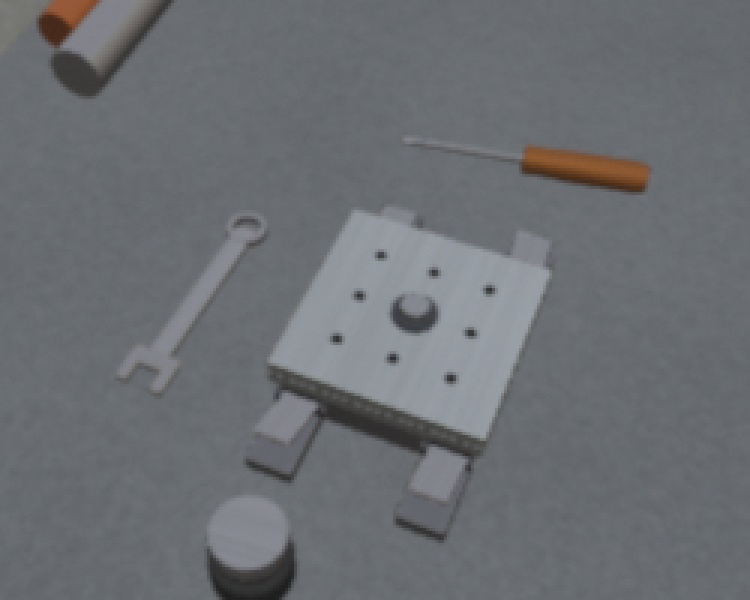

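View pics/top3.png

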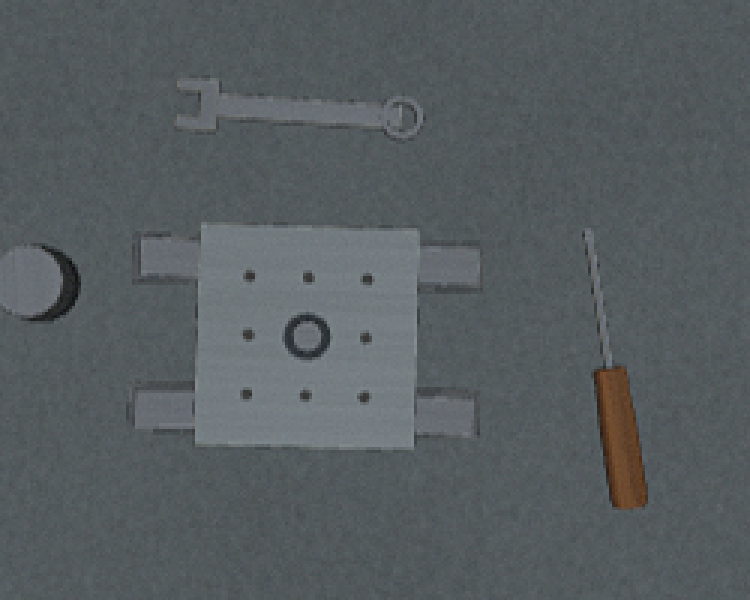

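Tab B (at (450,265) in the top view) lies flat at 17.6 mm. The other three tabs are up at about 32 mm, the plate corners are level within noise, and the tin, driver and wrench have not moved.

```bash
python3 -c "
from station import robot
print(robot.finish_job())"
```

```text
the job is handed in; nothing more can be done
None
```

I found the rocking corner, pressed its shim tab flat on its lug and handed the job in at about 31 s of the 54 s allowed.

- **Finding the corner:** I pressed all four corners with the shut fingertips. Three were firm, sinking about 0.5 mm or less at 6.6 to 7.4 N. The far-right one (+x, −y in world axes) gave 4 mm at 2.3 N. I stopped there and did not press it to its stop.
- **Pressing the tab:** I pressed that corner's tab down at about 6 to 8 N. It bottomed at z = 18 mm, where the force rose to 14 N.
- **Check press:** The corner then held 5.1 N at the same height as the others. I did not test it up to 10 N.
- **Final pictures:** The pressed tab is at 17.6 mm and the other three are still up at about 32 mm. The plate corners read 53.9 to 55.1 mm, level within camera noise, with the shimmed corner reading lowest. The tin, screwdriver and wrench look unmoved, and the arm is well clear of everything.

No checks failed. One reading disagreed: my first estimate by eye put the tab's centre about 3 mm off in x, but the depth image confirmed the computed position, which I used.

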